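# Set the rack adjuster: bottom it, back off a quarter turn, lock it

### The arm

A 7-joint arm with a two-finger parallel gripper is mounted at the origin on the work surface. World frame = base frame: x ahead of the robot, y to its left, z up, the work surface at z = 0. Lengths are in m, angles in degrees, forces in N, time in s.
With the tool pointing down it reaches from about 0.425 to 0.875 m from the base axis. Payload 4.7 kg.
Tool frame: the origin (TCP) lies midway between the tips of the shut fingers; the grasp point (between the pads) lies 19 mm behind it; z points along the fingers, y is the direction in which the jaws open and shut (so a half turn about z gives the same grasp; the last joint's range is limited). The gripper opens to 87 mm and grips with 3 to 60 N. Pads are 19 mm wide; open, the fingers measure 117 mm over their backs; the gripper's body (75 mm by 190 mm) begins 51 mm behind the grasp point.
Start: joints at [70.709, 18.392, -4.016, 83.108, 1.295, 78.541, -3.26], TCP at [0.223, -0.61, 0.223] pointing down, gripper open.
Joint ranges: [-163.93, 163.93], [-17.29, 119.83], [-79.2, 71.16], [3.27, 140.29], [-89.18, 269.18], [5.43, 117.66], [-154.24, 154.24]. Speed limits (degrees/s): [147.25, 147.25, 180, 180, 180, 180, 180].

### API

Orientations are given as [roll, pitch, yaw] about the fixed x, y, z axes, in that order (R = Rz(yaw) Ry(pitch) Rx(roll)).
In Python, from cell import env gives the robot as it stands.
- The arm moves only by the tool apply_moves, never from a script. Its argument "targets" is a list of rows, each a list of 2 entries, a list of its own where there are three numbers: the shift along the world's x, y, z in mm, then the turn, a rotation vector about the world's x, y, z in rad. A call has 1 to 8 rows; each row is the pose to reach, as a shift and turn from the pose commanded when the call began; what a row does not reach only later rows make up. A row lasts 1/10 s, in which the tool goes at most 50 mm and 8.59 degrees, less where a joint would pass 70% of its speed; a pose out of reach is approached as far as the arm can. A call with a gripper value outside its range is refused whole. "hand" is the finger opening in mm, from 0 to 87, set as the call begins (left out, the last holds). The fingers move at their own pace and stop on an object; "squeeze" is the grip in N (left out, the last holds). Time passes only in rows, so rows that repeat a pose let the fingers close. It gives the time, the measured TCP pose, the force and the opening at its end, in the units of the state.
- env.get_obs(): the state, without advancing time (a new reading comes with each control period).
- env.read_camera(name): name is "scene" or "top" or "wrist"; returns a dict with "image" (480x640x3 uint8, red, green, blue), "camera_matrix" (3x3 intrinsics, pixels), "k1" (the pictures are not rectified: a ray, as slopes to the right and down, at radius r is drawn at 1 + k1 r^2 times it, then the intrinsics apply), "camera_from_world" (4x4, takes a point from world to camera coordinates); the wrist camera has in their place "mount" (4x4, takes a point from camera to tool coordinates, whose origin is the TCP and whose axes are the flange's). Camera axes: x right, y down, z forward; pixel columns grow to the right and rows downward; lengths in m; the calibration is good to about 2 mm. A picture is of the moment at which its call begins: read the wrist's pose just before it. There is no depth.
- env.sign_off(): hands the job in, once; it reports no verdict.
Trained networks look in a picture, given as the dict that the camera call returned (one of the last four; its "shot" number tells which), for a name from the list of things; names that differ only in an ending like _2 or _b are one class to them, and where a whole thing is asked for, a point or a joint stands for the part that bears it (a point fixed in the world has none). Each returns a list of dicts, best first, with "conf" (0 to 1); they miss things now and then, are a little off and sometimes report something else, mostly with a low value. They report only what shows in the picture. A call takes as long as a camera call.
- env.regions_of(picture, target): "region" (480x640 bool, what is visible of it) and "rect" ([left, top, right, bottom] in pixels, round what is visible of it).
The state is a dict: "time_s": time; "qpos": joint angles; "joint_velocities": joint speeds; "effort": joint torques, N m; "tool_pos": TCP position; "tool_rot": TCP orientation; "force": force on the tool from outside, world axes, zero at the start; "wrist_torque": the same for the moment, N m; "grip_width": finger opening in m.
Only numpy, scipy, OpenCV 4.12 (cv2) and the standard library are available. Lean on these libraries where they do the work, as an engineer would, in place of code of your own. Each camera call takes 0.05 s, during which the arm holds its last target. There are 200 camera calls.

### The job

Set the adjuster on the steering-rack stand: turn the black knob clockwise until you feel the spindle bottom on the yellow yoke, snug but not forced, then back it off a quarter of a turn. Only then swing the red lock lever clockwise all the way to its stop, without disturbing the knob, and let go; leave the loose parts lying on the stand and on the bench where they are.

Things in the scene. Friction and masses are not known exactly. Their poses are not given: they have to be found in the camera images.
- stand: fixed stand on the bench: dark steel plate 200 x 340 x 12 mm carrying an aluminium steering-rack housing along its y axis and a tower 82 mm wide (y) and 50 mm deep (x), top 123 mm up, with an open window towards +x and -x. Origin: middle of the plate's underside, straight below the knob's axis; z up. Its position and yaw differ from run to run
- knob_grip (a point): middle of the black knob's grip bar, on the vertical knob axis, 166 mm above the bench. The bar is 46 mm long (along this point's x), 14 mm thick (along its y) and 40 mm high (its top 20 mm above this point, its foot 20 mm below on a round flange of radius 24 mm). White mark on the -x half of its top. The point turns with the knob; the knob stays at its height
- knob (a joint): angle of the knob in rad, 0 at the start, growing clockwise seen from above. Each full clockwise turn drives the spindle 10 mm down. It turns freely (about 0.04 N m) until the spindle meets the yoke, after 2.2 to 4.1 rad; from there the torque rises steeply, by about 1.2 N m per rad. Snug is 0.13 to 0.3 N m above the free torque, as felt while holding still; more than 0.33 N m above it is forced
- spindle: brass foot (22 mm across) of the spindle, seen in the tower's window; origin: middle of the foot's underside; moves straight up and down, does not rotate, driven only by the knob
- yoke: yellow yoke block 34 x 34 x 26 mm in the tower's window under the spindle; origin: middle of its top face. It stands at a slightly different height from run to run and does not move
- lock (a joint): angle of the red lock lever about the knob's axis in rad, growing clockwise seen from above; starts between 0 and 0.2 (unlocked), stop at 0.9 (locked). Stiff to move, about 0.2 N m, and stays where it is left
- lock_post (a point): middle of the upright red grip post at the lever's end: 16 mm across, 46 mm high (23 mm above and below this point), 115 mm from the knob's axis, on the stand's +y side; the centre is 151 mm above the bench. The lever's arm (10 mm thick) runs from the post's foot to the tower

How it is judged (in metres and radians):
On the way, in this order (a step that is already met when the one before it is completed fails the run):
1. the spindle is bottomed snugly on the yoke (pressed with more than 80 N by the screw, about 0.13 N m at the knob above its free torque), the lever still unlocked (contact force between spindle and yoke above 80 N and value of joint lock below 0.4 rad), for 0.1 s.
2. the knob is backed off a quarter turn (60 to 120 degrees: spindle foot 1.67 to 3.33 mm above the yoke), the lever still unlocked (z of spindle in the frame of yoke between 0.00167 and 0.00333 m and value of joint lock below 0.4 rad), for 0.3 s.
3. the lock lever is at its locked stop (value of joint lock above 0.82 rad), for 0.2 s.
At the end, for the whole second after the job is handed in: The spindle foot stands a quarter turn clear of the yoke (1.67 to 3.33 mm, which is 60 to 120 degrees of the knob) after having been bottomed, and the lock lever is within 0.08 rad of its locked stop (z of spindle in the frame of yoke between 0.00167 and 0.00333 m and value of joint lock above 0.82 rad); the robot touches nothing.
It fails at once if the screw is forced: the spindle presses on the yoke with more than 210 N (about 0.33 N m at the knob above its free torque) (contact force between spindle and yoke above 210 N).
It fails at once if a bystander is moved by more than 25 mm (distance of any of bearing, piston, wrench, driver, spraycan, gear, pot from where it was at the start of the episode above 0.025 m).
It also fails if it takes over 72 s, if anything falls off the work surface, if the arm or the gripper's body presses on something with over 40 N, if the wrist force passes 120 N, or if a joint passes its speed limit or range.

## Working session

There is one attempt and no reset: what is moved stays moved. The work goes in short steps, Python scripts to look and compute and a tool call to move; the robot and the scene stay as the last step left them, time stands still between calls to the robot, and variables do not carry over. Pictures are saved under pics/ and viewed, about 8 in all and at most 12, crops included, and the job is handed in when it is done.

Besides the shell and the picture viewer there is one more tool, called after "Call:" as a command line: name --argument value ..., lists and objects as JSON in quotes. apply_moves: Moves the arm, as the interface text tells. Its arguments: {"type":"object","properties":{"targets":{"type":"array","items":{"type":"array"}},"hand":{"type":"number"},"squeeze":{"type":"number"}},"required":["targets"]}

```bash
ls; mkdir -p pics; cat > h.py <<'E'
import numpy as np, cv2
from cell import env
from scipy.spatial.transform import Rotation as R
def save(p,n): cv2.imwrite('pics/'+n,p['image'][:,:,::-1])
def cam(p,o=None):
    if 'camera_from_world' in p: return np.linalg.inv(p['camera_from_world'])
    T=np.eye(4); T[:3,:3]=R.from_euler('xyz',o['tool_rot'],degrees=True).as_matrix(); T[:3,3]=o['tool_pos']
    return T@p['mount']
def onz(p,uv,z,o=None):
    K=p['camera_matrix'];d=np.array([(uv[0]-K[0,2])/K[0,0],(uv[1]-K[1,2])/K[1,1]]);s=d.copy()
    for _ in range(20): s=d/(1+p['k1']*(s@s))
    T=cam(p,o);v=T[:3,:3]@np.r_[s,1];c=T[:3,3]
    return c+v*(z-c[2])/v[2]
def proj(p,X,o=None):
    q=np.linalg.inv(cam(p,o))@np.r_[X,1];s=q[:2]/q[2];s=s*(1+p['k1']*(s@s));K=p['camera_matrix']
    return np.array([s[0]*K[0,0]+K[0,2],s[1]*K[1,1]+K[1,2]])
E
python3 - <<'E'
from h import *
o=env.get_obs();print({k:np.round(v,3) for k,v in o.items()})
ims=[]
for n in ['scene','top']:
    p=env.read_camera(n);ims.append(p['image']);print(n,np.round(cam(p)[:3,3],3))
    for t,z in [('knob_grip',.186),('lock_post',.174),('stand',.012),('yoke',.05)]:
        for r in env.regions_of(p,t)[:2]:
            ys,xs=np.nonzero(r['region']);c=(xs.mean(),ys.mean());print(t,round(r['conf'],2),np.round(r['rect']),np.round(c),np.round(onz(p,c,z),3))
    save(p,n+'0.png')
E
```

```text
pics
{'time_s': np.float64(0.0), 'qpos': array([70.709, 18.439, -4.014, 83.177,  1.295, 78.542, -3.26 ]), 'joint_velocities': array([ 0.02 , -0.029, -0.118, -0.06 , -0.047,  0.07 ,  0.032]), 'effort': array([ 1.0000e-03, -4.9129e+01, -4.0400e-01, -3.1252e+01, -6.4000e-02,
        4.4000e-02,  0.0000e+00]), 'tool_pos': array([ 0.223, -0.61 ,  0.221]), 'tool_rot': array([-1.79888e+02,  6.00000e-03,  2.01000e+01]), 'force': array([-0.345,  0.264, -0.225]), 'wrist_torque': array([ 0.003,  0.037, -0.022]), 'grip_width': np.float64(0.087)}
scene [0.928 0.408 0.51 ]
knob_grip 0.81 [228. 145. 256. 183.] [243. 164.] [ 0.553 -0.071  0.186]
lock_post 0.85 [228. 170. 310. 200.] [279. 186.] [ 0.55  -0.     0.174]
stand 0.87 [155. 143. 360. 325.] [260. 241.] [ 0.518 -0.093  0.012]
yoke 0.49 [236. 204. 247. 224.] [240. 212.] [ 0.515 -0.144  0.05 ]
top [0.405 0.059 0.775]
knob_grip 0.93 [422. 229. 455. 268.] [436. 250.] [ 0.516 -0.101  0.186]
lock_post 0.61 [352. 252. 440. 276.] [393. 266.] [ 0.497 -0.044  0.174]
stand 0.91 [310. 200. 512. 335.] [411. 268.] [ 0.518 -0.103  0.012]
```

View pics/scene0.png

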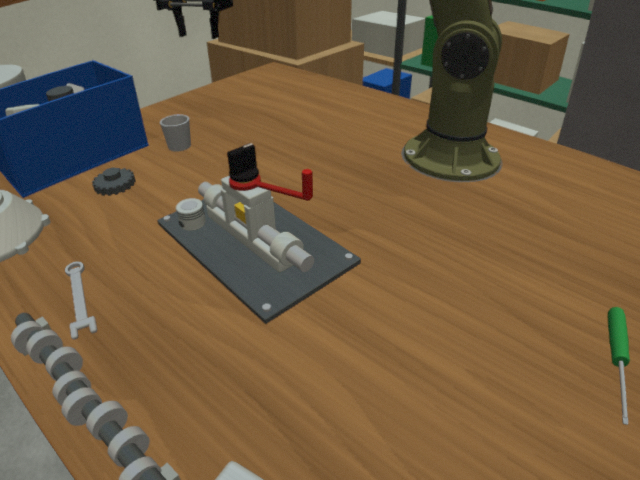

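View pics/top0.png

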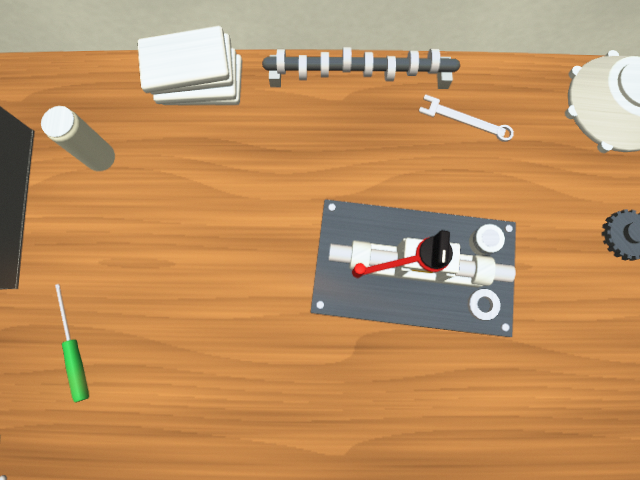

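Scene view: the black knob is at about (243,164), the lever post at (307,185) and the yellow yoke at (240,212). Top view: the plate corners are about (325,199), (516,222), (512,336) and (311,313). The knob bar is at about (441,248) with its white mark toward the robot, and the post is at (358,270).

```bash
python3 - <<'E'
from h import *
p=env.read_camera('top')
r=env.regions_of(p,'stand')[0]['region'].astype(np.uint8)
c=[onz(p,u,.012)[:2] for u in [(325,199),(516,222),(512,336),(311,313)]]
print(np.round(c,3), [round(np.linalg.norm(c[i]-c[i-1]),3) for i in range(4)], np.mean(c,0))
e=(c[0]-c[1])+(c[3]-c[2]); print('yaw of +y axis',np.degrees(np.arctan2(e[1],e[0])))
print('post',onz(p,(358,269),.174)); print('mark',onz(p,(443,256),.186),'bar end far',onz(p,(445,232),.186))
E
```

```text
[[ 0.64   0.044]
 [ 0.601 -0.292]
 [ 0.405 -0.269]
 [ 0.441  0.066]] [np.float64(0.2), np.float64(0.338), np.float64(0.197), np.float64(0.337)] [ 0.52169211 -0.11270054]
yaw of +y axis 83.61693275872898
post [0.49239884 0.00236485 0.174     ]
mark [ 0.50881437 -0.1095741   0.186     ] bar end far [ 0.54148988 -0.114007    0.186     ]
```

Call:
apply_moves --targets '[[[0, 0, 15], [0, 0, 0.149]], [[0, 0, 60], [0, 0, 0.298]], [[30, 50, 90], [0, 0, 0.447]], [[55, 95, 90], [0, 0, 0.596]], [[80, 138, 90], [0, 0, 0.745]], [[105, 180, 90], [0, 0, 0.894]], [[130, 223, 90], [0, 0, 1.043]], [[155, 265, 90], [0, 0, 1.192]]]' --hand 87

```text
time_s: 1.4
tool_pos: [0.3725, -0.3546, 0.313]
tool_rot: [180.0, 0.1, 88.7]
force: [0.3, -0.1, 0.7]
grip_width: 0.0871
```

Call:
apply_moves --targets '[[[22, 36, 0], [0, 0, 0.149]], [[44, 70, 0], [0, 0, 0.298]], [[66, 106, 0], [0, 0, 0.447]], [[88, 141, 0], [0, 0, 0.596]], [[110, 177, 0], [0, 0, 0.745]], [[132, 212, 0], [0, 0, 0.894]], [[144, 232, 0], [0, 0, 1.043]], [[144, 232, 0], [0, 0, 1.192]]]'

```text
time_s: 2.2
tool_pos: [0.5175, -0.1194, 0.3129]
tool_rot: [179.9, 0.0, 157.5]
force: [0.5, -0.4, 0.3]
grip_width: 0.0868
```

Call:
apply_moves --targets '[[[0, 0, 0], [0, 0, 0.14]], [[0, 0, 0], [0, 0, 0.27]], [[0, 0, 0], [0, 0, 0.27]], [[0, 0, 0], [0, 0, 0.27]]]'

```text
time_s: 2.6
tool_pos: [0.5158, -0.1246, 0.3127]
tool_rot: [180.0, 0.0, 172.0]
force: [0.8, -0.5, 0.4]
grip_width: 0.0867
```

```bash
python3 - <<'E'
from h import *
o=env.get_obs();p=env.read_camera('wrist');save(p,'w1.png')
print(np.round(o['qpos'],1),o['tool_pos'],o['tool_rot'],o['wrist_torque'],o['force'])
for t,z in [('knob_grip',.186),('lock_post',.174)]:
    for r in env.regions_of(p,t)[:2]:
        ys,xs=np.nonzero(r['region']);c=(xs.mean(),ys.mean());print(t,round(r['conf'],2),np.round(r['rect']),np.round(c),np.round(onz(p,c,z,o),3))
print(proj(p,[.522,-.113,.186],o))
E
```

```text
[ 46.3   4.1 -37.4  90.6   2.5  86.2  90.9] [ 0.51576757 -0.12455408  0.31267204] [1.79998429e+02 1.19000907e-02 1.71977185e+02] [ 0.06703672 -0.15348263 -0.04375251] [ 0.78531094 -0.45696263  0.35934756]
knob_grip 0.82 [311. 204. 361. 259.] [336. 226.] [ 0.513 -0.112  0.186]
lock_post 0.55 [312. 173. 464. 220.] [405. 192.] [ 0.493 -0.047  0.174]
[336.85497074 236.1796062 ]
```

View pics/w1.png

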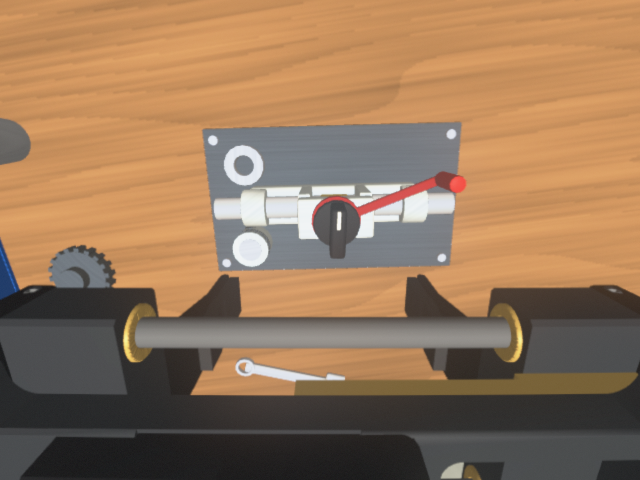

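Wrist view: the knob bar is centred at about (338,231) with its mark at (339,220), and the post top is at (457,184). I'll overlay a model of the bar and fit it.

```bash
python3 - <<'E'
from h import *
o=env.get_obs();p=env.read_camera('wrist')
print(cam(p,o)[:3,3])
im=p['image'][:,:,::-1].copy()
x0,y0,S=290,180,8
im=cv2.resize(im[y0:y0+75,x0:x0+100],None,fx=S,fy=S,interpolation=cv2.INTER_CUBIC)
a=np.radians(-8)
for z,col in((.186,(0,255,0)),(.146,(255,0,255))):
    pts=[]
    for sx,sy in((1,1),(1,-1),(-1,-1),(-1,1)):
        l=np.array([sx*.023,sy*.007]);w=[.522+l[0]*np.cos(a)-l[1]*np.sin(a),-.113+l[0]*np.sin(a)+l[1]*np.cos(a),z]
        pts.append((proj(p,w,o)-[x0,y0]+.5)*S)
    cv2.polylines(im,[np.int32(pts)],True,col,1)
cv2.imwrite('pics/w2.png',im)
print('post',onz(p,(457,184),.174,o))
E
```

```text
[ 0.43866239 -0.11426138  0.47536422]
post [ 0.49227944 -0.00106638  0.174     ]
```

View pics/w2.png

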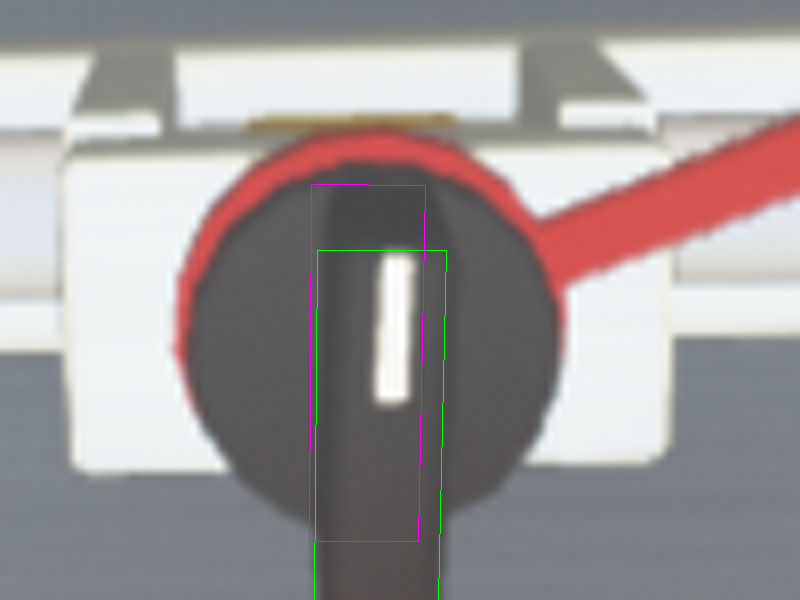

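Call:
apply_moves --targets '[[[6, 12, -30], [0, 0, -0.026]], [[6, 12, -70], [0, 0, -0.026]], [[6, 12, -85], [0, 0, -0.026]], [[6, 12, -85], [0, 0, -0.026]], [[6, 12, -85], [0, 0, -0.026]]]'

```text
time_s: 3.3
tool_pos: [0.5224, -0.1129, 0.2288]
tool_rot: [-180.0, 0.1, 170.6]
force: [-0.4, -0.1, -0.6]
grip_width: 0.0875
```

Call:
apply_moves --targets '[[[0, 0, -30], [0, 0, 0]], [[0, 0, -60], [0, 0, 0]], [[0, 0, -74], [0, 0, 0]], [[0, 0, -74], [0, 0, 0]], [[0, 0, -74], [0, 0, 0]]]'

```text
time_s: 3.8
tool_pos: [0.5229, -0.1128, 0.1553]
tool_rot: [-180.0, 0.1, 170.7]
force: [-0.3, 0.3, 0.1]
grip_width: 0.087
```

```bash
python3 - <<'E'
from h import *
o=env.get_obs();print(o['tool_pos'],o['tool_rot'],o['force'],o['wrist_torque'],np.round(o['qpos'],1))
E
```

```text
[ 0.52293815 -0.11275574  0.15525021] [-1.79996274e+02  1.32649838e-01  1.70662564e+02] [-0.32094588  0.27407005  0.10745096] [ 0.0516159  -0.17627107  0.05112178] [ 44.2   9.8 -38.1 103.6   6.5  68.7  84.9]
```

Call:
apply_moves --targets '[[[0, 0, 0], [0, 0, 0]], [[0, 0, 0], [0, 0, 0]], [[0, 0, 0], [0, 0, 0]], [[0, 0, 0], [0, 0, 0]], [[0, 0, 0], [0, 0, 0]], [[0, 0, 0], [0, 0, 0]], [[0, 0, 0], [0, 0, 0]]]' --hand 0 --squeeze 45

```text
time_s: 4.5
tool_pos: [0.5217, -0.1125, 0.1535]
tool_rot: [180.0, -0.0, 170.7]
force: [0.7, -0.7, 0.1]
grip_width: 0.039
```

```bash
cat > s.py <<'E'
from h import *
o=env.get_obs();print('t',round(o['time_s'],1),'pos',np.round(o['tool_pos'],4),'rot',np.round(o['tool_rot'],2),'F',np.round(o['force'],1),'T',np.round(o['wrist_torque'],3),'q',np.round(o['qpos'],1),o['grip_width'])
E
python3 s.py
```

```text
t 4.5 pos [ 0.5217 -0.1125  0.1535] rot [180.    -0.   170.67] F [ 0.7 -0.7  0.1] T [ 0.058 -0.131  0.014] q [ 44.2   9.8 -38.1 103.7   6.5  68.6  84.8] 0.03897211067896953
```

Call:
apply_moves --targets '[[[0, 0, 0], [0, 0, 0]], [[0, 0, 0], [0, 0, 0]], [[0, 0, 0], [0, 0, 0]], [[0, 0, 0], [0, 0, 0]], [[0, 0, 0], [0, 0, 0]], [[0, 0, 0], [0, 0, 0]]]'

```text
time_s: 5.1
tool_pos: [0.5219, -0.1115, 0.1536]
tool_rot: [179.9, -0.0, 170.7]
force: [-0.4, 4.5, -0.7]
grip_width: 0.0138
```

```bash
cat > s.py <<'E'
from h import *
import sys
n=int(sys.argv[1]);T=[];F=[]
for i in range(n):
    env.read_camera('wrist');o=env.get_obs();T.append(o['wrist_torque']);F.append(o['force'])
T=np.array(T)
print('t',round(o['time_s'],1),'pos',np.round(o['tool_pos'],4),'rot',np.round(o['tool_rot'],2),'F',np.round(np.mean(F,0),1),'T',np.round(T.mean(0),3),'Tz',np.round(T[:,2],3),'q',np.round(o['qpos'],1),o['grip_width'])
E
python3 s.py 6
```

```text
t 5.4 pos [ 0.5219 -0.1115  0.1536] rot [179.92  -0.   170.71] F [0.6 4.9 0. ] T [ 1.147 -0.233 -0.012] Tz [-0.021 -0.055  0.037  0.018 -0.031 -0.018] q [ 44.2   9.8 -38.1 103.7   6.4  68.6  84.8] 0.013899422534719855
```

Call:
apply_moves --targets '[[[0, 1, 0], [0, 0, 0]], [[0, 1, 0], [0, 0, -0.149]], [[0, 1, 0], [0, 0, -0.298]], [[0, 1, 0], [0, 0, -0.447]], [[0, 1, 0], [0, 0, -0.596]], [[0, 1, 0], [0, 0, -0.745]], [[0, 1, 0], [0, 0, -0.894]], [[0, 1, 0], [0, 0, -1.0]]]'

```text
time_s: 6.2
tool_pos: [0.5215, -0.1121, 0.1536]
tool_rot: [-180.0, 0.0, 113.1]
force: [-0.6, 2.8, -0.7]
grip_width: 0.0135
```

Call:
apply_moves --targets '[[[0, 0, 0], [0, 0, -0.149]], [[0, 0, 0], [0, 0, -0.298]], [[0, 0, 0], [0, 0, -0.447]], [[0, 0, 0], [0, 0, -0.596]], [[0, 0, 0], [0, 0, -0.745]], [[0, 0, 0], [0, 0, -0.894]], [[0, 0, 0], [0, 0, -1.0]]]'

```text
time_s: 6.9
tool_pos: [0.5207, -0.112, 0.1535]
tool_rot: [-179.9, 0.1, 55.8]
force: [-2.3, 3.5, 1.8]
grip_width: 0.0135
```

```bash
python3 s.py 5; python3 - <<'E'
from h import *
p=env.read_camera('scene');im=p['image'][:,:,::-1][150:240,190:310]
cv2.imwrite('pics/s1.png',cv2.resize(im,None,fx=6,fy=6,interpolation=cv2.INTER_CUBIC))
E
```

```text
t 7.2 pos [ 0.5208 -0.112   0.1535] rot [-1.7992e+02  1.0000e-01  5.6180e+01] F [-3.9  2.4  2.8] T [0.631 0.759 0.034] Tz [ 0.055  0.086  0.01  -0.033  0.049] q [ 35.2   8.6 -28.1 104.1   4.4  68.5 -28.1] 0.013673928051716182
```

View pics/s1.png

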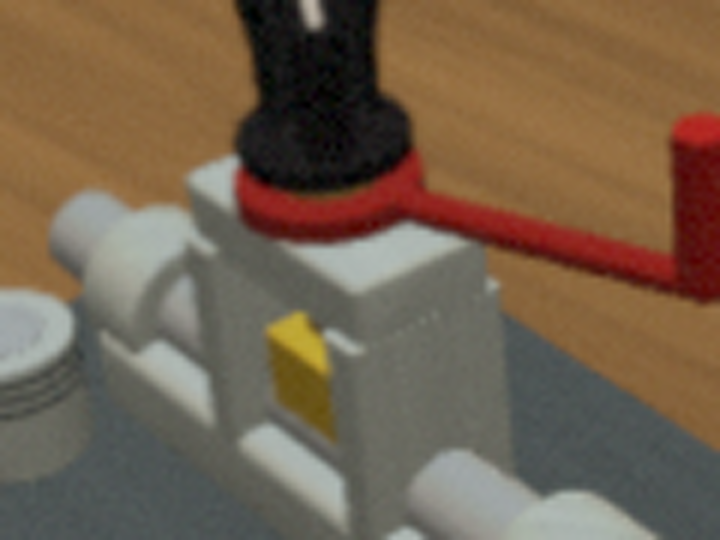

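The bar's end is still up and the yoke (yellow, ~(300,370) in the crop) shows no foot touching it yet. The torque is still free, so I go on in felt steps.

Call:
apply_moves --targets '[[[-1, 0, 0], [0, 0, -0.14]], [[-1, 0, 0], [0, 0, -0.28]], [[-1, 0, 0], [0, 0, -0.28]]]'

```text
time_s: 7.5
tool_pos: [0.5206, -0.1119, 0.1535]
tool_rot: [180.0, 0.0, 40.1]
force: [-2.2, 3.0, 2.1]
grip_width: 0.0138
```

```bash
python3 s.py 6
```

```text
t 7.8 pos [ 0.5206 -0.1119  0.1535] rot [1.7999e+02 3.0000e-02 4.0120e+01] F [-2.9  2.   2.3] T [0.45  0.618 0.003] Tz [ 0.048  0.009 -0.002  0.011 -0.055  0.009] q [ 34.1   8.4 -26.9 104.2   4.1  68.4 -43.9] 0.013777118441467685
```

Call:
apply_moves --targets '[[[0, 0, 0], [0, 0, -0.15]], [[0, 0, 0], [0, 0, -0.15]]]'

```text
time_s: 8.0
tool_pos: [0.5206, -0.1118, 0.1535]
tool_rot: [180.0, 0.0, 31.5]
force: [-3.0, 1.2, 2.2]
grip_width: 0.0138
```

```bash
python3 s.py 6
```

```text
t 8.3 pos [ 0.5206 -0.1117  0.1535] rot [1.800e+02 4.000e-02 3.153e+01] F [-3.7  0.7  2.2] T [0.315 0.845 0.007] Tz [ 0.009 -0.008 -0.018  0.014  0.004  0.043] q [ 33.5   8.3 -26.3 104.2   4.   68.4 -52.4] 0.013276136003370865
```

Call:
apply_moves --targets '[[[0, 0, 0], [0, 0, -0.15]], [[0, 0, 0], [0, 0, -0.15]]]'

```text
time_s: 8.5
tool_pos: [0.5205, -0.1117, 0.1535]
tool_rot: [-180.0, 0.0, 22.9]
force: [-4.9, 1.1, 3.1]
grip_width: 0.0132
```

```bash
python3 s.py 6
```

```text
t 8.8 pos [ 0.5205 -0.1116  0.1535] rot [-1.800e+02  4.000e-02  2.296e+01] F [-4.5  1.   3.1] T [0.277 1.064 0.009] Tz [ 0.036  0.002 -0.054  0.024  0.035  0.011] q [ 32.9   8.3 -25.6 104.2   3.9  68.4 -60.9] 0.013590851510755857
```

Call:
apply_moves --targets '[[[0, 0, 0], [0, 0, -0.15]], [[0, 0, 0], [0, 0, -0.15]]]'

```text
time_s: 9.0
tool_pos: [0.5205, -0.1116, 0.1535]
tool_rot: [-180.0, 0.0, 14.2]
force: [-5.0, 1.0, 3.3]
grip_width: 0.0135
```

```bash
python3 s.py 6
```

```text
t 9.3 pos [ 0.5205 -0.1116  0.1535] rot [-1.800e+02  4.000e-02  1.436e+01] F [-5.1  1.3  3. ] T [ 3.110e-01  1.156e+00 -1.000e-03] Tz [ 0.051 -0.05   0.024 -0.004 -0.017 -0.011] q [ 32.4   8.2 -25.  104.3   3.7  68.4 -69.4] 0.013713059893260106
```

Call:
apply_moves --targets '[[[-1, 0, 0], [0, 0, -0.15]], [[-1, 0, 0], [0, 0, -0.15]]]'

```text
time_s: 9.5
tool_pos: [0.5204, -0.1114, 0.1536]
tool_rot: [180.0, -0.1, 5.7]
force: [-2.1, 1.9, 0.5]
grip_width: 0.0138
```

```bash
python3 s.py 6
```

```text
t 9.8 pos [ 0.5204 -0.1114  0.1535] rot [ 1.7999e+02 -7.0000e-02  5.7700e+00] F [-0.8  1.3 -0.4] T [ 0.311  0.141 -0.013] Tz [ 0.038 -0.058 -0.002 -0.    -0.062  0.006] q [ 31.8   8.1 -24.4 104.4   3.6  68.2 -77.9] 0.013612334906033767
```

Call:
apply_moves --targets '[[[0, 0, 0], [0, 0, -0.15]], [[0, 0, 0], [0, 0, -0.15]]]'

```text
time_s: 10.0
tool_pos: [0.5204, -0.1113, 0.1536]
tool_rot: [-180.0, -0.1, -2.9]
force: [0.3, 1.6, -1.2]
grip_width: 0.0136
```

```bash
python3 s.py 6
```

```text
t 10.3 pos [ 0.5203 -0.1113  0.1536] rot [-1.7999e+02 -7.0000e-02 -2.8300e+00] F [ 2.   1.6 -2.5] T [ 0.415 -0.358  0.007] Tz [ 0.031 -0.061  0.009  0.019  0.024  0.019] q [ 31.3   8.  -23.8 104.4   3.5  68.2 -86.4] 0.01337172818188338
```

Call:
apply_moves --targets '[[[0, 0, 0], [0, 0, -0.15]], [[0, 0, 0], [0, 0, -0.15]]]'

```text
time_s: 10.5
tool_pos: [0.5204, -0.1112, 0.1536]
tool_rot: [-180.0, -0.1, -11.5]
force: [2.5, 2.9, -3.5]
grip_width: 0.0137
```

```bash
python3 s.py 6
```

```text
t 10.8 pos [ 0.5203 -0.1112  0.1536] rot [-1.7997e+02 -6.0000e-02 -1.1420e+01] F [ 4.1  2.2 -4.1] T [ 0.563 -0.886  0.017] Tz [ 0.037  0.031  0.015  0.063  0.025 -0.07 ] q [ 30.7   8.  -23.1 104.4   3.3  68.2 -94.9] 0.013581030795769864
```

Call:
apply_moves --targets '[[[1, 0, 0], [0, 0, -0.15]], [[1, 0, 0], [0, 0, -0.15]]]'

```text
time_s: 11.0
tool_pos: [0.5204, -0.1111, 0.1536]
tool_rot: [-180.0, 0.1, -20.1]
force: [0.8, 2.7, -2.1]
grip_width: 0.0135
```

```bash
python3 s.py 6
```

```text
t 11.3 pos [ 0.5204 -0.1112  0.1536] rot [-1.800e+02  5.000e-02 -2.002e+01] F [ 0.7  3.7 -1.5] T [ 0.886 -0.166 -0.007] Tz [ 0.009 -0.016 -0.023  0.014 -0.027 -0.001] q [  30.1    8.   -22.5  104.3    3.3   68.3 -103.5] 0.013501957396322897
```

Call:
apply_moves --targets '[[[0, 1, 0], [0, 0, -0.15]], [[0, 1, 0], [0, 0, -0.15]]]'

```text
time_s: 11.5
tool_pos: [0.5205, -0.111, 0.1536]
tool_rot: [179.9, 0.0, -28.7]
force: [-0.1, 1.8, -0.4]
grip_width: 0.0138
```

```bash
python3 s.py 6
```

```text
t 11.8 pos [ 0.5205 -0.111   0.1536] rot [ 1.7995e+02  2.0000e-02 -2.8650e+01] F [-0.1  1.5 -1.2] T [0.481 0.054 0.005] Tz [ 0.028 -0.035  0.042  0.049 -0.034 -0.018] q [  29.5    8.   -21.9  104.4    3.2   68.3 -112.1] 0.013356247181969755
```

Call:
apply_moves --targets '[[[0, 0, 0], [0, 0, -0.15]], [[0, 0, 0], [0, 0, -0.15]]]'

```text
time_s: 12.0
tool_pos: [0.5205, -0.1109, 0.1535]
tool_rot: [180.0, 0.0, -37.3]
force: [0.1, 0.9, -1.0]
grip_width: 0.0136
```

```bash
python3 s.py 6
```

```text
t 12.3 pos [ 0.5205 -0.1109  0.1536] rot [ 1.7996e+02  1.0000e-02 -3.7240e+01] F [-1.1  1.2 -0.4] T [ 0.277  0.224 -0.02 ] Tz [ 0.014 -0.036 -0.083  0.017 -0.039  0.006] q [  28.9    7.9  -21.4  104.4    3.1   68.3 -120.6] 0.013736396667771348
```

Call:
apply_moves --targets '[[[0, 0, 0], [0, 0, -0.15]], [[0, 0, 0], [0, 0, -0.15]]]'

```text
time_s: 12.5
tool_pos: [0.5206, -0.1108, 0.1536]
tool_rot: [180.0, 0.0, -45.9]
force: [-2.0, 1.3, -0.8]
grip_width: 0.0139
```

```bash
python3 s.py 6
```

```text
t 12.8 pos [ 0.5206 -0.1108  0.1536] rot [179.97   0.   -45.82] F [-1.6 -0.1 -0.1] T [0.152 0.364 0.009] Tz [ 0.035 -0.034 -0.018  0.068 -0.017  0.021] q [  28.4    7.9  -20.8  104.4    3.    68.3 -129.1] 0.014155685540561637
```

Call:
apply_moves --targets '[[[0, 0, 0], [0, 0, -0.15]], [[0, 0, 0], [0, 0, -0.15]]]'

```text
time_s: 13.0
tool_pos: [0.5207, -0.1107, 0.1536]
tool_rot: [180.0, -0.0, -54.5]
force: [-2.3, -0.1, 0.7]
grip_width: 0.0134
```

```bash
python3 s.py 6
```

```text
t 13.3 pos [ 0.5207 -0.1107  0.1536] rot [179.98  -0.   -54.41] F [-1.5 -0.5 -0.4] T [0.018 0.373 0.109] Tz [0.116 0.062 0.093 0.157 0.066 0.163] q [  27.9    7.8  -20.2  104.4    2.9   68.3 -137.6] 0.014022103850969256
```

Contact is felt: about 0.11 N m against about 0.00–0.03 free. I take a small step further.

Call:
apply_moves --targets '[[[0, 0, 0], [0, 0, -0.04]], [[0, 0, 0], [0, 0, -0.08]], [[0, 0, 0], [0, 0, -0.08]]]'

```text
time_s: 13.6
tool_pos: [0.5208, -0.1107, 0.1536]
tool_rot: [180.0, -0.0, -59.0]
force: [-1.4, -0.8, -1.4]
grip_width: 0.0137
```

```bash
python3 s.py 10
```

```text
t 14.1 pos [ 0.5208 -0.1107  0.1536] rot [179.99  -0.   -59.08] F [-1.4 -0.9 -1. ] T [-0.09   0.374  0.229] Tz [0.2   0.22  0.247 0.204 0.257 0.228 0.266 0.213 0.233 0.225] q [  27.6    7.8  -19.9  104.4    2.9   68.2 -142.3] 0.01355643386136598
```

Snug at 0.229 N m total, about 0.2 above free, held still for 0.5 s. First contact works out at yaw ≈ −49°, so I back off to yaw ≈ +41° (+100° = 1.745 rad).

Call:
apply_moves --targets '[[[0, 0, 0], [0, 0, 0.125]], [[0, 0, 0], [0, 0, 0.25]], [[0, 0, 0], [0, 0, 0.375]], [[0, 0, 0], [0, 0, 0.5]], [[0, 0, 0], [0, 0, 0.625]], [[0, 0, 0], [0, 0, 0.75]], [[0, 0, 0], [0, 0, 0.875]]]'

```text
time_s: 14.8
tool_pos: [0.5204, -0.1112, 0.1535]
tool_rot: [180.0, 0.0, -8.7]
force: [-2.6, -2.9, -0.2]
grip_width: 0.0136
```

Call:
apply_moves --targets '[[[0, 0, 0], [0, 0, 0.125]], [[0, 0, 0], [0, 0, 0.25]], [[0, 0, 0], [0, 0, 0.375]], [[0, 0, 0], [0, 0, 0.5]], [[0, 0, 0], [0, 0, 0.625]], [[0, 0, 0], [0, 0, 0.75]], [[0, 0, 0], [0, 0, 0.87]], [[0, 0, 0], [0, 0, 0.87]]]'

```text
time_s: 15.6
tool_pos: [0.5206, -0.1118, 0.1535]
tool_rot: [180.0, 0.1, 40.8]
force: [-1.2, -4.4, -0.7]
grip_width: 0.0136
```

```bash
python3 s.py 8
```

```text
t 16.0 pos [ 0.5206 -0.1117  0.1536] rot [1.7994e+02 6.0000e-02 4.0740e+01] F [-1.8 -5.  -1. ] T [-1.073  0.409  0.003] Tz [-0.06  -0.016  0.021  0.041  0.017  0.021 -0.057  0.054] q [ 34.1   8.4 -26.9 104.2   4.2  68.3 -43.4] 0.013984522231680795
```

Call:
apply_moves --targets '[[[0, 0, 0], [0, 0, 0]], [[0, 0, 0], [0, 0, 0]], [[0, 0, 0], [0, 0, 0]], [[0, 0, 0], [0, 0, 0]], [[0, 0, 0], [0, 0, 0]], [[0, 0, 0], [0, 0, 0]], [[0, 0, 0], [0, 0, 0]], [[0, 0, 0], [0, 0, 0]]]' --hand 87

```text
time_s: 16.8
tool_pos: [0.5208, -0.1105, 0.1536]
tool_rot: [180.0, 0.0, 40.9]
force: [0.4, 0.1, 0.1]
grip_width: 0.0695
```

Call:
apply_moves --targets '[[[0, 0, 0], [0, 0, 0]], [[0, 0, 0], [0, 0, 0]], [[0, 0, 10], [0, 0, 0]], [[0, 0, 40], [0, 0, 0]], [[0, 0, 80], [0, 0, 0]], [[-5, 20, 95], [0, 0, 0.14]], [[-10, 45, 95], [0, 0, 0.28]], [[-20, 75, 95], [0, 0, 0.42]]]'

```text
time_s: 17.6
tool_pos: [0.5015, -0.0354, 0.2502]
tool_rot: [179.8, -0.0, 65.2]
force: [0.4, 0.1, -1.0]
grip_width: 0.0868
```

Call:
apply_moves --targets '[[[-4, 17, 0], [0, 0, 0.14]], [[-8, 35, 0], [0, 0, 0.28]], [[-8, 37, 0], [0, 0, 0.42]], [[-8, 37, 0], [0, 0, 0.56]], [[-8, 37, 0], [0, 0, 0.69]], [[-8, 37, 0], [0, 0, 0.69]], [[-8, 37, 0], [0, 0, 0.69]]]'

```text
time_s: 18.3
tool_pos: [0.4929, 0.0015, 0.2491]
tool_rot: [180.0, 0.0, 104.3]
force: [0.5, 0.4, -0.1]
grip_width: 0.0868
```

```bash
python3 - <<'E'
from h import *
o=env.get_obs();p=env.read_camera('wrist');save(p,'w3.png')
print(o['time_s'],o['tool_pos'],o['tool_rot'],np.round(o['qpos'],1))
for r in env.regions_of(p,'lock_post')[:2]: print(r['conf'],r['rect'])
print(proj(p,[.4925,0.0005,.174],o))
im=p['image'][:,:,::-1].copy()
a,b=proj(p,[.4925,0.0005,.174],o);cv2.drawMarker(im,(int(a),int(b)),(0,255,0),0,12)
cv2.imwrite('pics/w3.png',im)
E
```

```text
18.3 [0.4929226  0.00154288 0.24911513] [1.79959353e+02 1.94137293e-02 1.04321653e+02] [ 30.2  -0.4 -33.  101.5  -0.2  78.8  11.5]
0.67 [313.4, 228.6, 333.2, 312.3]
[321.97075333 249.7024097 ]
```

View pics/w3.png

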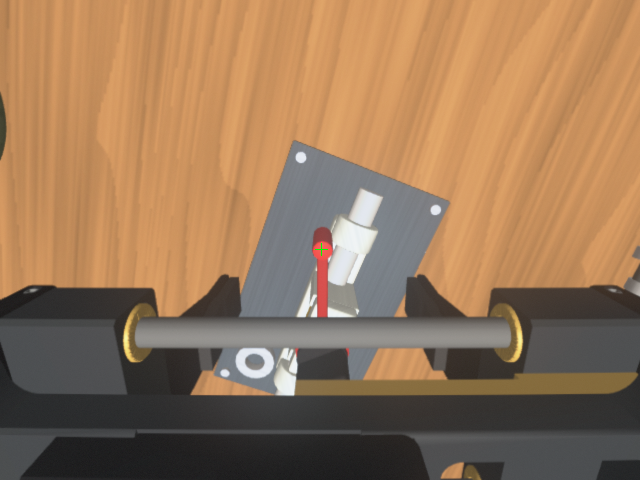

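The post top is at (322,250), right on the predicted marker and midway between the jaws. I descend and grip it.

Call:
apply_moves --targets '[[[0, -1, -40], [0, 0, 0]], [[0, -1, -80], [0, 0, 0]], [[0, -1, -101], [0, 0, 0]], [[0, -1, -101], [0, 0, 0]], [[0, -1, -101], [0, 0, 0]]]'

```text
time_s: 18.9
tool_pos: [0.4932, 0.0006, 0.1482]
tool_rot: [180.0, -0.0, 104.4]
force: [1.1, 0.5, -0.5]
grip_width: 0.0873
```

Call:
apply_moves --targets '[[[0, 0, 0], [0, 0, 0]], [[0, 0, 0], [0, 0, 0]], [[0, 0, 0], [0, 0, 0]], [[0, 0, 0], [0, 0, 0]], [[0, 0, 0], [0, 0, 0]], [[0, 0, 0], [0, 0, 0]], [[0, 0, 0], [0, 0, 0]], [[0, 0, 0], [0, 0, 0]]]' --hand 0 --squeeze 20

```text
time_s: 19.7
tool_pos: [0.4928, 0.0005, 0.1475]
tool_rot: [-180.0, -0.0, 104.5]
force: [0.2, 0.5, -0.1]
grip_width: 0.031
```

Call:
apply_moves --targets '[[[0, 0, 0], [0, 0, 0]], [[0, 0, 0], [0, 0, 0]], [[0, 0, 0], [0, 0, 0]], [[0, 0, 0], [0, 0, 0]], [[0, 0, 0], [0, 0, 0]], [[0, 0, 0], [0, 0, 0]], [[0, 0, 0], [0, 0, 0]]]'

```text
time_s: 20.4
tool_pos: [0.4928, 0.0005, 0.1476]
tool_rot: [180.0, 0.0, 104.5]
force: [0.7, 0.3, -0.4]
grip_width: 0.0157
```

```bash
python3 s.py 3; python3 - <<'E'
from h import *
o=env.get_obs();c=np.array([.521,-.1112]);v=o['tool_pos'][:2]-c
print('r',np.linalg.norm(v),np.degrees(np.arctan2(v[1],v[0])))
for a in np.arange(.1,1.0,.1):
    M=np.array([[np.cos(a),np.sin(a)],[-np.sin(a),np.cos(a)]]);print(round(a,2),np.round((M@v-v)*1000,1))
E
```

```text
t 20.6 pos [0.4929 0.0005 0.1476] rot [179.98   0.   104.5 ] F [ 0.6 -0.3 -0.9] T [ 0.049 -0.255  0.008] Tz [ 0.018  0.03  -0.023] q [ 29.4   4.  -33.6 109.5   2.4  67.1   9.5] 0.015253266346618801
r 0.1151902331846424 104.13170237094992
0.1 [11.3  2.2]
0.2 [22.8  3.4]
0.3 [34.3  3.3]
0.4 [45.7  2.1]
0.5 [57.  -0.2]
0.6 [68.  -3.6]
0.7 [78.6 -8.2]
0.8 [ 88.7 -13.7]
0.9 [ 98.1 -20.2]
```

Call:
apply_moves --targets '[[[11, 2, 0], [0, 0, -0.1]], [[23, 3, 0], [0, 0, -0.2]], [[34, 3, 0], [0, 0, -0.3]], [[46, 2, 0], [0, 0, -0.4]], [[57, 0, 0], [0, 0, -0.5]], [[68, -4, 0], [0, 0, -0.6]], [[68, -4, 0], [0, 0, -0.6]]]'

```text
time_s: 21.25
tool_pos: [0.562, -0.0034, 0.1476]
tool_rot: [180.0, -0.1, 70.1]
force: [0.6, 0.9, -0.3]
grip_width: 0.0154
```

```bash
cat > a.py <<'E'
from h import *
o=env.get_obs();v=o['tool_pos'][:2]-[.521,-.1112]
print('r',np.linalg.norm(v),'turned',np.radians(104.13)-np.arctan2(v[1],v[0]),o['force'],o['grip_width'])
E
python3 a.py; python3 s.py 3
```

```text
r 0.11531589964352514 turned 0.6097142042242132 [ 0.61008203  0.88933328 -0.32579746] 0.01542607881655851
t 21.4 pos [ 0.5609 -0.003   0.1476] rot [ 1.7995e+02 -4.0000e-02  7.0260e+01] F [ 2.2  0.6 -0.8] T [ 0.19  -0.511 -0.052] Tz [-0.06  -0.067 -0.03 ] q [ 24.8  12.7 -30.7 100.7   6.9  68.4 -27.6] 0.015115635313413617
```

Call:
apply_moves --targets '[[[5, -2, 0], [0, 0, -0.05]], [[10, -4, 0], [0, 0, -0.1]], [[10, -4, 0], [0, 0, -0.1]]]'

```text
time_s: 21.7
tool_pos: [0.5707, -0.0072, 0.1476]
tool_rot: [180.0, -0.0, 64.5]
force: [2.5, 2.0, -0.2]
grip_width: 0.0153
```

```bash
python3 a.py; python3 s.py 2
```

```text
r 0.11529860328128054 turned 0.6923787061430002 [ 2.50882809  1.98445037 -0.24874076] 0.015285386092810911
t 21.8 pos [ 0.5707 -0.0072  0.1476] rot [ 1.7996e+02 -2.0000e-02  6.4530e+01] F [ 2.3  1.7 -1. ] T [ 0.277 -0.546  0.018] Tz [-0.001  0.038] q [ 24.1  13.8 -29.8  99.4   7.3  68.7 -33.1] 0.015603714076542614
```

Call:
apply_moves --targets '[[[3, -1.6, 0], [0, 0, -0.03]], [[3, -1.6, 0], [0, 0, -0.03]]]'

```text
time_s: 22.0
tool_pos: [0.5737, -0.0087, 0.1476]
tool_rot: [-180.0, -0.0, 62.7]
force: [1.9, 3.0, -0.2]
grip_width: 0.0149
```

```bash
python3 a.py
```

```text
r 0.11527884674534254 turned 0.7215226538521049 [ 1.87420491  2.98649397 -0.19529576] 0.014880441657842827
```

Call:
apply_moves --targets '[[[3, -1.7, 0], [0, 0, -0.03]], [[3, -1.7, 0], [0, 0, -0.03]]]'

```text
time_s: 22.2
tool_pos: [0.5772, -0.0105, 0.1476]
tool_rot: [180.0, -0.0, 60.9]
force: [0.8, 2.7, -0.9]
grip_width: 0.015
```

```bash
python3 a.py
```

```text
r 0.11527577379824369 turned 0.7556636299813548 [ 0.80203572  2.69128313 -0.89618741] 0.014992758298454244
```

Call:
apply_moves --targets '[[[3, -1.8, 0], [0, 0, -0.03]], [[3, -1.8, 0], [0, 0, -0.03]]]'

```text
time_s: 22.4
tool_pos: [0.5804, -0.0124, 0.1476]
tool_rot: [180.0, -0.1, 59.2]
force: [2.5, 4.0, -1.9]
grip_width: 0.0154
```

```bash
python3 a.py
```

```text
r 0.1152686723770751 turned 0.7880502044640134 [ 2.47106186  4.00247308 -1.87275089] 0.015433875761128608
```

Call:
apply_moves --targets '[[[3, -1.8, 0], [0, 0, -0.03]], [[3, -1.8, 0], [0, 0, -0.03]]]'

```text
time_s: 22.6
tool_pos: [0.5829, -0.0139, 0.1476]
tool_rot: [-180.0, -0.0, 57.4]
force: [0.7, 4.2, 0.3]
grip_width: 0.0153
```

```bash
python3 a.py
```

```text
r 0.11529194192250228 turned 0.8133297629835257 [0.72183846 4.20708305 0.26104995] 0.015320051476589866
```

Call:
apply_moves --targets '[[[3, -2, 0], [0, 0, -0.03]], [[3, -2, 0], [0, 0, -0.03]]]'

```text
time_s: 22.8
tool_pos: [0.5829, -0.0141, 0.1474]
tool_rot: [-179.6, 0.1, 55.8]
force: [-8.2, 6.8, 6.7]
grip_width: 0.015
```

```bash
python3 a.py
```

```text
r 0.11512943904259146 turned 0.8137932960058221 [-8.15771152  6.77790241  6.65485904] 0.015038711826672683
```

Call:
apply_moves --targets '[[[2.5, -1.6, 0], [0, 0, -0.025]], [[2.5, -1.6, 0], [0, 0, -0.025]]]'

```text
time_s: 23.0
tool_pos: [0.5828, -0.0143, 0.1472]
tool_rot: [-179.3, 0.3, 54.4]
force: [-13.9, 8.2, 11.2]
grip_width: 0.0154
```

```bash
python3 a.py
```

```text
r 0.11492179466595212 turned 0.8143717082561588 [-13.85052107   8.21665897  11.23470382] 0.015435136753622005
```

The lever stopped after 0.814 rad of swing with force building up, so this is the stop. I ease the preload, release and rise.

Call:
apply_moves --targets '[[[-3, 2, 0], [0, 0, 0.03]], [[-3, 2, 0], [0, 0, 0.03]]]'

```text
time_s: 23.2
tool_pos: [0.5827, -0.0143, 0.1474]
tool_rot: [-179.7, 0.1, 56.1]
force: [-6.8, 6.1, 4.1]
grip_width: 0.0154
```

Call:
apply_moves --targets '[[[0, 0, 0], [0, 0, 0]], [[0, 0, 0], [0, 0, 0]], [[0, 0, 0], [0, 0, 0]], [[0, 0, 0], [0, 0, 0]], [[0, 0, 0], [0, 0, 0]], [[0, 0, 0], [0, 0, 0]], [[0, 0, 0], [0, 0, 0]], [[0, 0, 0], [0, 0, 0]]]' --hand 70

```text
time_s: 24.0
tool_pos: [0.5853, -0.0161, 0.1476]
tool_rot: [180.0, 0.0, 56.1]
force: [-0.1, 0.2, -0.0]
grip_width: 0.0674
```

Call:
apply_moves --targets '[[[0, 0, 0], [0, 0, 0]], [[0, 0, 30], [0, 0, 0]], [[0, 0, 70], [0, 0, 0]], [[0, 0, 110], [0, 0, 0]], [[-10, 45, 120], [0, 0, 0]], [[-20, 90, 120], [0, 0, 0]], [[-30, 130, 120], [0, 0, 0]], [[-30, 130, 120], [0, 0, 0]]]'

```text
time_s: 24.8
tool_pos: [0.5529, 0.1225, 0.2685]
tool_rot: [-179.9, -0.2, 56.8]
force: [0.1, 0.4, 0.1]
grip_width: 0.07
```

```bash
python3 - <<'E'
from h import *
o=env.get_obs();print(o['time_s'],o['tool_pos'],o['force'])
p=env.read_camera('top')
im=p['image'][:,:,::-1].copy()
x0,y0,S=300,190,4
im=cv2.resize(im[y0:y0+150,x0:x0+200],None,fx=S,fy=S,interpolation=cv2.INTER_CUBIC)
def mk(w,c): q=(proj(p,w)-[x0,y0]+.5)*S;cv2.drawMarker(im,tuple(np.int32(q).tolist()),c,0,14)
mk([.5828,-.0141,.174],(0,255,0))
# expected bar axis: start -9.3deg, clockwise turned 170.7-40.8
a=np.radians(40.8-180)
for s in(-.023,.023): mk([.521+s*np.cos(a),-.1112+s*np.sin(a),.186],(255,0,255) if s<0 else (0,255,255))
cv2.imwrite('pics/t2.png',im)
E
```

```text
24.8 [0.55293902 0.12245728 0.26850515] [0.14363531 0.38802788 0.13485421]
```

View pics/t2.png

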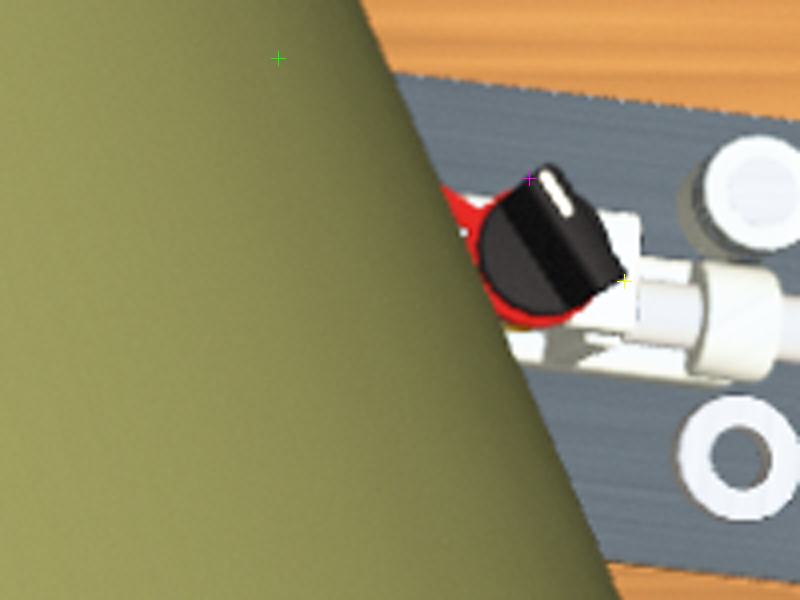

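The knob bar with its mark (mark at (557,195)) lies at about 39°, where the gripper left it. The arm hides the post in this view, so I check the lever from the scene camera.

```bash
python3 - <<'E'
from h import *
p=env.read_camera('scene')
im=p['image'][:,:,::-1].copy()
x0,y0,S=150,110,4
im=cv2.resize(im[y0:y0+150,x0:x0+200],None,fx=S,fy=S,interpolation=cv2.INTER_CUBIC)
for w in([.5828,-.0141,.174],[.5828,-.0141,.128]):
    q=(proj(p,w)-[x0,y0]+.5)*S;cv2.drawMarker(im,tuple(np.int32(q).tolist()),(0,255,0),0,14)
cv2.imwrite('pics/s2.png',im)
E
```

```text
(no output)
```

View pics/s2.png

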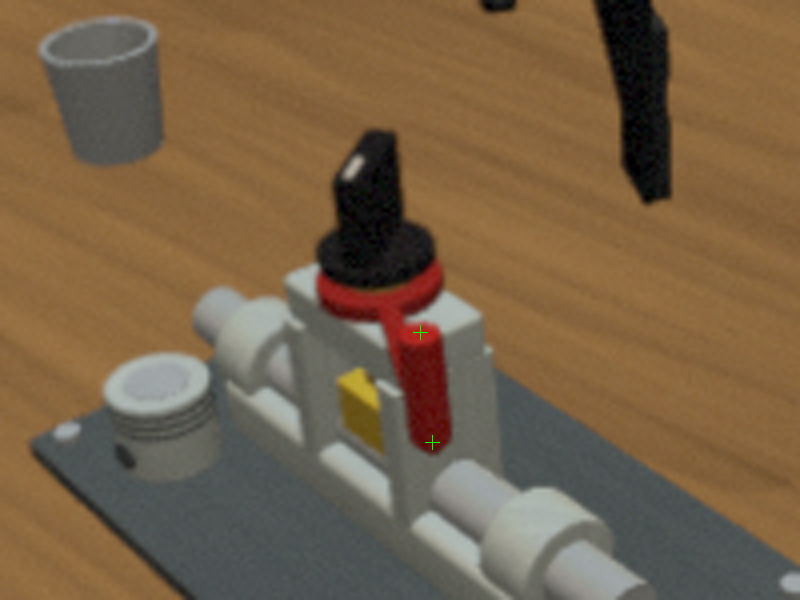

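The post (420,332)–(432,442) is where the stop was felt, and the arm is clear of everything. I hand in the job.

```bash
python3 -c "
from cell import env
print(env.sign_off())"
```

```text
the job is handed in; nothing more can be done
None
```

The adjuster is set and the lever is locked, and I handed the job in at about 25 s of robot time. No verdict was reported.

- **Knob, bottoming:** I turned it clockwise about 230° in felt steps. It met the yoke after about 3.8 rad. I held it still at about 0.23 N m, against roughly 0.00–0.03 N m when free, so about 0.2 N m above free, inside the snug range.
- **Knob, back-off:** I turned it back 100° to relieve the preload, which puts it about 90° from first contact. By the thread pitch that is roughly 2.5 mm clear. I estimated the contact angle from the torque. The gap itself was not measured, because the spindle foot could not be told apart in the pictures.
- **Lever:** I swung it clockwise 0.81 rad until it stopped moving and the force built to about 16 N. Then I eased off, released it and lifted the arm clear.

**Last checks:**
- The knob bar lies at about 39° in the top view, against 41° where I left it, so the lever swing did not disturb it.
- The lever post sits exactly where the stop was felt. The arm hid it in the top view, so this comes from the scene view.
- The loose parts in those last two cropped views looked undisturbed. The wrench, driver and spray can were not looked at again.
- The wrist force read about zero after release.

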